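# Plug the gearbox casing and sign it off

## Robot

A 7-joint arm with a two-finger parallel gripper is mounted at the origin on the work surface. World frame = base frame: x ahead of the robot, y to its left, z up, the work surface at z = 0. Lengths are in m, angles in rad, forces in N, time in s.
With the tool pointing down it reaches from about 0.425 to 0.875 m from the base axis. Payload 4.7 kg.
Tool frame: the origin (TCP) lies midway between the tips of the shut fingers; the grasp point (between the pads) lies 19 mm behind it; z points along the fingers, y is the line along which they close (so a half turn about z gives the same grasp; the last joint's range is limited). The gripper opens to 87 mm and grips with 3 to 60 N. Pads are 19 mm wide; open, the fingers measure 117 mm over their backs; the gripper's body (75 mm by 190 mm) begins 51 mm behind the grasp point.
Start: joints at [1.136, 0.321, -0.07, 1.45, 0.023, 1.371, -0.057], TCP at [0.282, -0.586, 0.223] pointing down, gripper open.
Joint ranges: [-2.86, 2.86], [-0.3, 2.09], [-1.38, 1.24], [0.06, 2.45], [-1.56, 4.7], [0.09, 2.05], [-2.69, 2.69]. Speed limits (rad/s): [2.57, 2.57, 3.14, 3.14, 3.14, 3.14, 3.14].

## Interface

Orientations are given as a unit quaternion [w, x, y, z].
In Python, from bench import ctrl, inverse_kinematics, optics gives the robot as it stands. Calls block until the motion is done:
- ctrl.move_to(position, orientation): joint-space move of the TCP to a pose.
- ctrl.move_linear(position, max_speed=0.15, rotation=None): straight line of the TCP; rotation=None keeps the orientation; max_speed is the mean speed in m/s.
- ctrl.movej(angles): joint-space move.
- ctrl.set_gripper(opening, f_grip=None): finger opening in m; f_grip is the grip in N (None keeps the last); returns when the fingers have stopped.
- ctrl.wait(seconds).
- inverse_kinematics(position, orientation): joint angles nearest the present ones, or None.
- ctrl.sense(): the state.
- optics.snapshot(name): name is "scene" or "side" or "wrist"; returns a dict with "image" (400x640x3 uint8, red, green, blue), "range_z" (400x640 float32, m along the optical axis (not along the pixel's ray), 0 where there is no reading), "fov_y" (degrees; the focal length in pixels is half the picture's height over the tangent of half this angle, whatever the lens; pixels are square), "cx", "cy" (the principal point, pixels), "position" and "attitude" of the camera in the world; the wrist camera has in their place "tool_from_camera" (4x4, takes a point from camera to tool coordinates, whose origin is the TCP and whose axes are the flange's). Camera axes: x right, y down, z forward; pixel columns grow to the right and rows downward; lengths in m; the calibration is good to about 2 mm. A picture is of the moment at which its call begins: read the wrist's pose just before it.
A pose or a line that the arm cannot do raises ctrl.Unreachable and nothing moves.
- ctrl.hand_in(): hands the job in; it is judged then, once.
The state is a dict: "t": time; "qpos": joint angles; "joint_vel": joint speeds; "joint_torque": joint torques, N m; "tcp_pos": TCP position; "tcp_rot": TCP orientation; "wrist_force": force on the tool from outside, world axes, zero at the start; "moment": the same for the moment, N m; "gripper_width": finger opening in m; "grasp_force": force on a finger pad.
Only numpy, scipy, OpenCV 4.12 (cv2) and the standard library are available. Lean on these libraries where they do the work, as an engineer would, in place of code of your own. Each camera call takes 0.05 s, during which the arm holds its last target. There are 200 camera calls.

## Task

Press the red plug in the open aluminium gearbox casing fully home with your closed fingertips, then press the blue plug fully home, and then sign the casing off by pressing the green button on the grey control box all the way in and letting it go. Everything is only pressed from above: do not lift, tilt or push the casing out of its place, do not press the yellow or the white button, and leave the loose things (bottle, bearing, brass bushing, screwdriver) where they are.

Things in the scene. Friction and masses are not known exactly. Their poses are not given: they have to be found in the camera images.
- casing: loose open two-lobed casing half, bright aluminium, 3 kg, about 225 x 140 mm, left or right of the table's middle at any yaw. Origin: middle of its underside; z up. Walls 42 mm high, 6 mm thick, rim bosses 43 mm high, floor 6 mm. Bigger lobe at its -x, smaller at +x. Two round bosses, 42 mm high, carry the plugs: red at (-62, 12) mm, blue at (58, 12) mm in its frame
- red_plug_top (a point): centre of the top face of the red plug, a flat round cap 28 mm across and 5 mm thick on a stem. The top starts 54 to 57 mm above the table and stands 47 mm above it when the plug is home (cap flat on its boss)
- blue_plug_top (a point): centre of the top face of the blue plug, a flat round cap 24 mm across and 5 mm thick on a stem. The top starts 54 to 57 mm above the table and stands 47 mm above it when the plug is home (cap flat on its boss)
- red_plug (a joint): how far the red plug is pressed in, m: starts at 0 to 0.003, 0.010 is home against a hard stop. It slides straight down against a stiff fit of about 5 N, does not spring back, and cannot be pulled out of the casing
- blue_plug (a joint): how far the blue plug is pressed in, m: as for the red plug, 0.010 is home
- control_box: grey control box, 90 x 220 x 50 mm (x, y, z in its frame), fixed to the table, on the other side from the casing. Origin: middle of its underside. Three round buttons stand in a row along its y, 65 mm apart, in any order of colour
- green_button_top (a point): centre of the top face of the green button, 28 mm across, 72 mm above the table when released and 66 mm when fully in; the steel collar around it is 44 mm across and its top 62 mm above the table
- green_button (a joint): travel of the green button, m: 0 released, 0.006 fully in. Springs back; about 1.5 N starts it and 5 N holds it fully in
- yellow_button_top (a point): centre of the top face of the yellow button, same size and height as the green one
- yellow_button (a joint): travel of the yellow button, m: 0 released, 0.006 fully in
- white_button_top (a point): centre of the top face of the white button, same size and height as the green one
- white_button (a joint): travel of the white button, m: 0 released, 0.006 fully in
- bottle: black bottle with an orange label, 52 mm across and 130 mm tall, standing loose beyond the middle of the work. Origin: centre of its underside
- bearing: loose steel bearing ring, 48 mm across, 14 mm high, lying between the robot and the work. Origin: centre of its underside
- bushing: loose brass bushing, a cylinder 20 mm across and 24 mm tall, standing on the casing's floor between the two plugs; its top is 30 mm above the table, below the rim. Origin: centre of its underside
- screwdriver: screwdriver with an orange handle, about 195 mm long and 26 mm thick, lying loose on the table beyond the work, on the left. Origin: under its middle, where the handle meets the shaft
Mind the look-alikes: they are no part of the job. Several things have the shape of the bottle; the one meant has the colours described above.

How it is judged:
By the outcome, as a careful person would: the job done as asked, in the order asked, and still so for the second after the job is handed in, with the robot touching nothing.
It also fails if it takes over 48 s, if anything falls off the work surface, if the arm or the gripper's body presses on something with over 40 N, if the wrist force passes 120 N, or if a joint passes its speed limit or range.

## Working session

There is one attempt and no reset: what is moved stays moved. The work goes in short steps, each a Python script; the robot and the scene stay as the last script left them, time stands still between calls to the robot, and variables do not carry over. Pictures are saved under pics/ and viewed, at most 10 in all, crops included, and the job is handed in when it is done.

```bash
mkdir -p pics; ls; cat > h.py <<'E'
import numpy as np, cv2
from scipy.spatial.transform import Rotation as R
from bench import ctrl, inverse_kinematics, optics
def quat(q): return R.from_quat([q[1],q[2],q[3],q[0]])
def snap(name):
    s=ctrl.sense(); d=optics.snapshot(name)
    if name=="wrist":
        T=np.eye(4); r=np.array(s["tcp_rot"]); T[:3,:3]=quat(r).as_matrix() if r.size==4 else r; T[:3,3]=s["tcp_pos"]
        d["T"]=T@np.array(d["tool_from_camera"])
    else:
        T=np.eye(4); a=np.array(d["attitude"]); T[:3,:3]=quat(a).as_matrix() if a.size==4 else a; T[:3,3]=d["position"]; d["T"]=T
    d["f"]=200/np.tan(np.radians(d["fov_y"])/2)
    return d
def save(d,fn): cv2.imwrite(fn,cv2.cvtColor(d["image"],cv2.COLOR_RGB2BGR))
def ray(d,u,v): return d["T"][:3,:3]@np.array([(u-d["cx"])/d["f"],(v-d["cy"])/d["f"],1.])
def onplane(d,u,v,z):
    r=ray(d,u,v); o=d["T"][:3,3]; return o+r*(z-o[2])/r[2]
def depthpt(d,u,v):
    return d["T"][:3,3]+ray(d,u,v)*np.median(d["range_z"][int(v)-1:int(v)+2,int(u)-1:int(u)+2])
HUE={"red":[(0,6),(174,180)],"blue":[(100,130)],"green":[(45,85)],"yellow":[(22,34)]}
def blobs(d,c,smin=110,vmin=50,amin=25):
    hsv=cv2.cvtColor(d["image"],cv2.COLOR_RGB2HSV); m=0
    for a,b in HUE[c]: m=m|cv2.inRange(hsv,(a,smin,vmin),(b,255,255))
    n,l,st,ce=cv2.connectedComponentsWithStats(m)
    return [(ce[i].round(1),st[i][2:5]) for i in range(1,n) if st[i][4]>=amin]
E
python3 - <<'E'
from h import *
print(ctrl.sense())
for n in("scene","side"):
    d=snap(n); save(d,f"pics/{n}.png"); print(n,d["T"].round(3),d["f"])
    for c in HUE:
        for ce,st in blobs(d,c): print(c,ce,st,depthpt(d,*ce).round(3))
E
```

```text
pics
{'t': 0.0, 'qpos': array([ 1.13608319,  0.32181651, -0.07008182,  1.45170594,  0.02257301,
        1.37076349, -0.05691547]), 'joint_vel': array([-9.74059427e-04,  7.65689082e-05,  1.41600167e-03, -1.21463809e-03,
        2.45387936e-04,  4.34006246e-04, -5.56313225e-04]), 'joint_torque': array([ 1.23950493e-03, -4.91287851e+01, -4.03015343e-01, -3.12522840e+01,
       -6.39176066e-02,  4.36769729e-02,  1.66521213e-04]), 'tcp_pos': array([ 0.28175306, -0.58514173,  0.22145014]), 'tcp_rot': array([-9.20644732e-04,  9.74925043e-01,  2.22531464e-01, -2.47508957e-04]), 'wrist_force': array([-0.62902426,  0.29519578,  0.41311097]), 'moment': array([-0.04637774,  0.02931124, -0.04283833]), 'grasp_force': 0.0, 'gripper_width': 0.08689936930640668}
scene [[-0.29   0.522 -0.802  1.19 ]
 [ 0.957  0.142 -0.254  0.186]
 [-0.019 -0.841 -0.541  0.478]
 [ 0.     0.     0.     1.   ]] 377.1970573946084
red [202.  180.3] [13 10 99] [ 0.552 -0.293  0.054]
red [271.6 293.2] [  36   71 1957] [0.847 0.004 0.076]
blue [115.1  12.8] [ 31  26 611] [-1.58  -2.381  0.131]
blue [162.6  11.6] [ 13  24 194]
[... 1072 characters left out ...]
  0.057]
green [400.  184.3] [11  6 53] [0.482 0.144 0.071]
yellow [464.7 192.9] [14  9 95] [0.482 0.274 0.07 ]
side [[ 0.986 -0.11   0.123  0.509]
 [-0.165 -0.614  0.772 -0.708]
 [-0.009 -0.782 -0.624  0.659]
 [ 0.     0.     0.     1.   ]] 437.11422221487976
red [308.5 334.4] [ 16  18 223] [ 0.55  -0.296  0.056]
blue [251.3 301.6] [ 13  13 137] [ 0.462 -0.214  0.056]
green [291.1  84.7] [  55   51 1616] [0.623 0.614 0.079]
green [228.5  89.9] [  48   45 1452] [0.425 0.627 0.072]
green [160.6  96.4] [  54   48 1589] [0.217 0.621 0.071]
green [252.5 175.1] [12  8 78] [0.48  0.142 0.072]
yellow [251.5 146.3] [12  8 74] [0.483 0.274 0.07 ]
yellow [289.9 317.9] [10 10 79] [ 0.524 -0.239  0.029]
```

View pics/scene.png

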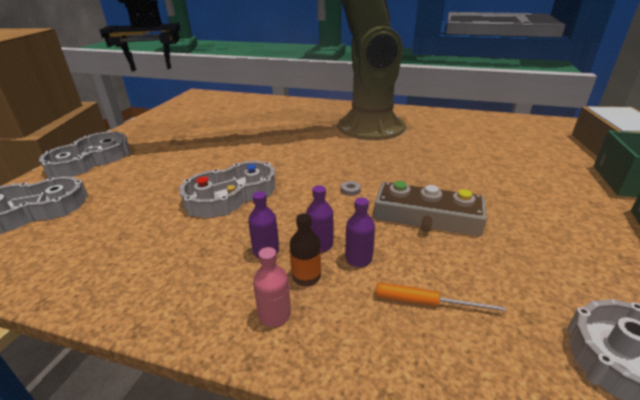

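View pics/side.png

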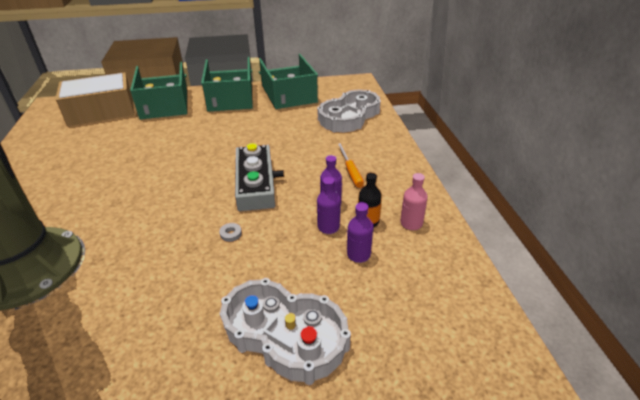

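The scene view shows the casing with the red plug (202,180) and blue plug (251,167), the brass bushing between them, and the box with green (400,185), white and yellow. The side view agrees: red (308,334), blue (251,302), green (252,175). The bottles stand well clear. I'll move above the red plug and take a close look.

```bash
cat >> h.py <<'E'
def down(p):
    a=np.arctan2(p[1],p[0])+np.pi/2; return [0,np.cos(a/2),np.sin(a/2),0]
E
python3 - <<'E'
from h import *
ctrl.set_gripper(0.0,20)
p=[0.551,-0.295,0.19]
ctrl.move_to(p,down(p)); ctrl.wait(0.3)
s=ctrl.sense(); print(s["t"],s["tcp_pos"],s["wrist_force"],s["gripper_width"],s["qpos"])
d=snap("wrist"); save(d,"pics/w1.png")
for c in("red","blue","yellow"):
    for ce,st in blobs(d,c): print(c,ce,st,depthpt(d,*ce).round(4),onplane(d,*ce,.056).round(4))
E
```

```text
3.4 [ 0.55059476 -0.29583817  0.19000624] [-0.25580631  0.44284082 -0.74461499] 7.060329858163395e-05 [ 0.74643836  0.30710673 -0.36385055  1.55167453  0.11188702  1.30343713
 -0.12448289]
red [316.8 187.9] [ 29  29 682] [ 0.5506 -0.2932  0.0575] [ 0.5504 -0.2936  0.056 ]
blue [184.2 154.5] [ 27  26 554] [ 0.4628 -0.212   0.0562] [ 0.4627 -0.212   0.056 ]
yellow [264.6 142.7] [ 19  19 281] [ 0.5248 -0.2378  0.031 ] [ 0.5299 -0.2365  0.056 ]
yellow [381.3 357.5] [15 10 25] [ 0.575  -0.2819  0.2863] [ 0.5219 -0.4915  0.056 ]
yellow [378.6 364. ] [ 8 12 26] [ 0.5742 -0.2813  0.2885] [ 0.5157 -0.4979  0.056 ]
```

View pics/w1.png

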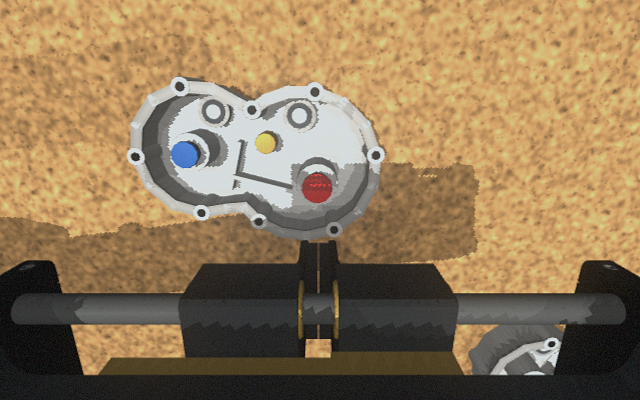

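The wrist view shows red at (317,188) and blue at (184,154), with the measured tops about 57 and 56 mm above the table. This agrees with the earlier views to 2 mm. Next I'll press red in small steps while watching the force.

```bash
cat >> h.py <<'E'
def press(x,y,zs,zmin,fstop,step=.0015):
    ctrl.move_linear([x,y,zs],.12); ctrl.wait(.1); f0=ctrl.sense()["wrist_force"][2]; z=zs; log=[]
    while z>zmin:
        z-=step; ctrl.move_linear([x,y,z],.02); ctrl.wait(.05); s=ctrl.sense(); f=s["wrist_force"][2]-f0
        log.append((round(s["tcp_pos"][2]*1e3,1),round(f,1)))
        if f>fstop: break
    ctrl.wait(.15); s=ctrl.sense(); print(log,"end",s["tcp_pos"].round(4),(s["wrist_force"][2]-f0).round(1),s["t"])
E
python3 - <<'E'
from h import *
x,y=.5505,-.2938
press(x,y,.062,.042,20)
ctrl.move_linear([x,y,.12],.15)
s=ctrl.sense(); print(s["t"],s["tcp_pos"])
for n in("wrist","side"):
    d=snap(n)
    for c in("red","blue"):
        for ce,st in blobs(d,c): print(n,c,ce,depthpt(d,*ce).round(4))
E
```

```text
[(np.float64(60.6), np.float64(-0.0)), (np.float64(58.9), np.float64(0.4)), (np.float64(57.4), np.float64(-0.4)), (np.float64(56.2), np.float64(1.9)), (np.float64(54.9), np.float64(4.4)), (np.float64(53.2), np.float64(4.2)), (np.float64(51.6), np.float64(3.9)), (np.float64(50.0), np.float64(4.3)), (np.float64(48.5), np.float64(3.0)), (np.float64(47.5), np.float64(5.7)), (np.float64(47.4), np.float64(14.4)), (np.float64(47.3), np.float64(20.5))] end [ 0.5508 -0.2939  0.0472] 20.7 8.5167
9.175 [ 0.54942159 -0.29340884  0.11846277]
wrist red [319.8 213. ] [ 0.5505 -0.2933  0.0477]
wrist blue [148.9 174.9] [ 0.4634 -0.212   0.0569]
side red [308.4 337.3] [ 0.5494 -0.2952  0.0471]
side blue [251.4 301.7] [ 0.4621 -0.2144  0.0558]
```

Red is home: a hard stop at 47.3 mm with 20 N, confirmed in two views. Next is blue, then a close look over the green button.

```bash
python3 - <<'E'
from h import *
x,y=.4632,-.2125
ctrl.move_to([x,y,.12],down([x,y]))
press(x,y,.061,.042,20)
ctrl.move_linear([x,y,.16],.15)
d=snap("side")
for c in("red","blue"):
    for ce,st in blobs(d,c): print("side",c,ce,depthpt(d,*ce).round(4))
p=[.481,.143,.19]
ctrl.move_to(p,down(p)); ctrl.wait(.3)
s=ctrl.sense(); print(s["t"],s["tcp_pos"])
d=snap("wrist"); save(d,"pics/w2.png")
for c in("green","yellow"):
    for ce,st in blobs(d,c): print(c,ce,st,depthpt(d,*ce).round(4),onplane(d,*ce,.072).round(4))
E
```

```text
[(np.float64(59.8), np.float64(-0.2)), (np.float64(58.0), np.float64(-0.2)), (np.float64(56.5), np.float64(-0.6)), (np.float64(55.2), np.float64(3.8)), (np.float64(53.5), np.float64(3.3)), (np.float64(52.0), np.float64(3.3)), (np.float64(50.4), np.float64(2.4)), (np.float64(48.9), np.float64(3.2)), (np.float64(47.5), np.float64(3.3)), (np.float64(47.3), np.float64(13.8)), (np.float64(47.2), np.float64(23.6))] end [ 0.4633 -0.2126  0.0472] 23.5 14.0167
side red [308.4 337.2] [ 0.5494 -0.2949  0.0469]
side blue [251.5 304.6] [ 0.4612 -0.2124  0.0456]
16.625 [0.48120843 0.14218168 0.18988591]
green [317.7 190.4] [ 32  31 752] [0.4799 0.1463 0.0726] [0.48   0.1462 0.072 ]
yellow [369.2  32.5] [  37   41 1160] [0.4821 0.2742 0.0728] [0.4822 0.2744 0.072 ]
```

View pics/w2.png

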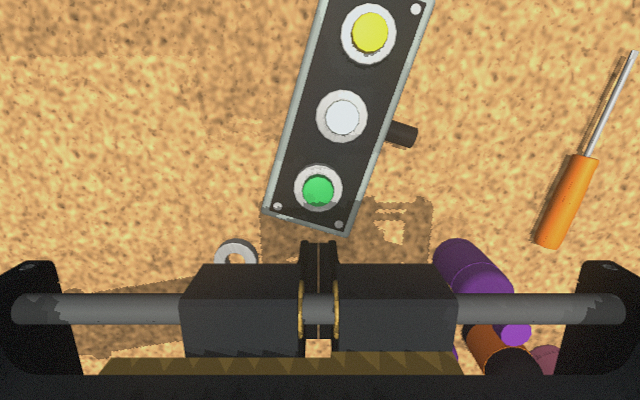

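The wrist view shows green at (318,190) at the near end of the box, white at (343,117), yellow at (369,33), and purple and black bottles at lower right. I'll check how far those bottles are from the gripper body before going down.

```bash
python3 - <<'E'
from h import *
d=snap("scene")
for u,v in[(360,208),(319,195),(260,200),(304,224),(268,258)]: print(depthpt(d,u,v).round(3))
a=np.array([.481,.145]); r=a/np.linalg.norm(a); print("body ends",a+.095*r,a-.095*r)
E
```

```text
[0.669 0.094 0.123]
[0.648 0.016 0.123]
[ 0.695 -0.076  0.126]
[0.74  0.019 0.125]
[ 0.833 -0.002  0.129]
body ends [0.57195698 0.17241947] [0.39004302 0.11758053]
```

The nearest bottle is more than 50 mm from the body, so it's clear. Pressing green.

```bash
python3 - <<'E'
from h import *
x,y=.4805,.145
press(x,y,.078,.061,15)
ctrl.move_linear([x,y,.19],.15); ctrl.wait(.2)
d=snap("wrist")
for c in("green","yellow"):
    for ce,st in blobs(d,c): print(c,ce,st,depthpt(d,*ce).round(4))
d=snap("side"); save(d,"pics/side2.png")
for c in("red","blue","green","yellow"):
    for ce,st in blobs(d,c): print("side",c,ce,depthpt(d,*ce).round(4))
print(ctrl.sense()["t"])
E
```

```text
[(np.float64(76.6), np.float64(-0.8)), (np.float64(74.9), np.float64(-0.5)), (np.float64(73.4), np.float64(0.1)), (np.float64(72.2), np.float64(1.5)), (np.float64(70.7), np.float64(2.1)), (np.float64(69.2), np.float64(2.7)), (np.float64(67.7), np.float64(3.3)), (np.float64(66.4), np.float64(7.6)), (np.float64(66.2), np.float64(17.3))] end [0.4808 0.1451 0.0662] 17.6 20.7583
green [318.4 194. ] [ 31  31 752] [0.4799 0.1463 0.0725]
yellow [370.3  36.9] [  37   41 1154] [0.4821 0.2742 0.0731]
side red [308.5 337.3] [ 0.5496 -0.2946  0.0461]
side blue [251.7 304.4] [ 0.4617 -0.2126  0.0463]
side green [301.8  85.1] [0.6587 0.6237 0.0708]
side green [207.4  74.2] [0.3557 0.7508 0.0792]
side green [160.4  96.2] [0.2161 0.6211 0.0716]
side green [220.3  98.2] [0.3952 0.6286 0.0458]
side green [276.4 101.3] [0.5721 0.6089 0.0288]
side green [252.5 175.3] [0.4804 0.1423 0.0712]
side yellow [251.4 146.4] [0.4829 0.2733 0.0705]
side yellow [289.9 318. ] [ 0.5244 -0.2399  0.0298]
22.0417
```

View pics/side2.png

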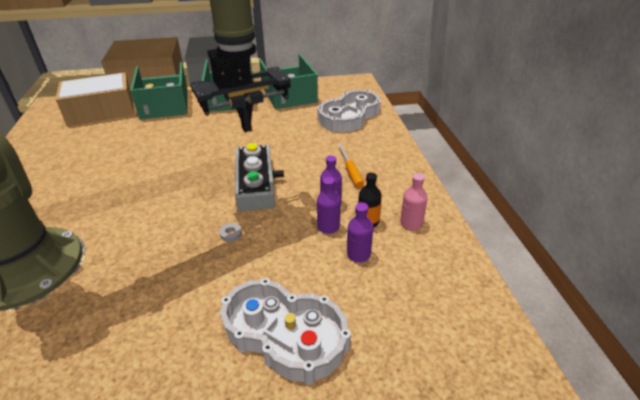

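The picture shows both plugs seated, at (308,337) and (252,304). The green button is released at (252,175), nothing else has moved, and the arm is clear.

```bash
python3 -c "
from h import *
print(ctrl.hand_in())"
```

```text
the job is handed in; nothing more can be done
None
```

I pressed the red plug home, then the blue one, then pressed the green button fully in and released it; the job was handed in at about 22 s with the arm clear and nothing else moved.

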